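# Find an empty caddy compartment by touch and put the salt shaker away

## Task

Put the salt shaker away in an empty compartment of the leaning wooden caddy. The flaps hide what is inside, so before you move the shaker press on flaps gently with your bare fingers until one gives way and swings well open; then stand the shaker, cap outward, fully down in an empty compartment and let go of it. Do not knock over the pepper mill.

Things in the scene. Friction and masses are not known exactly. Their poses are not given: they have to be found in the camera images.
- shaker: glass salt shaker with a grey domed cap, loose, standing upright on the worktop right of the caddy; round, 44 mm diameter up to 74 mm height, cap 34 mm diameter above that, 90 mm tall, about 0.1 kg. Origin at the centre of its underside, z up through the cap.
- caddy: fixed wooden condiment caddy: a tray of 2 rows (near, far) by 3 compartments, leaning 30 degrees so that its mouths face up and toward the robot; 130 mm up the slope, 192 mm wide, 63 mm deep. Dust flaps hide the contents: in each row two compartments hold a squat tin, one is empty; which one varies. Origin on the worktop under the tray's centre, z up, x away from the robot.
- pepper_mill: dark wooden pepper mill, loose, upright, 58 mm diameter, 170 mm tall, behind the shaker. Origin at the centre of its underside, z up.
- cell_0 (a point): centre of the inner floor of the compartment in the near row, left (left = +y). z: the compartment's axis, out of the mouth (30 degrees from vertical, toward the robot); x: up the slope; y: across, to the left. 56 x 56 mm inside, spaced 62 mm; rim and flap top lie 57 mm above this floor along z; a shaker standing in it sticks out 33 mm.
- flap_0 (a joint): dust flap over cell_0: 54 mm long, 3 mm thick, hinged at the mouth's far (uphill) edge; 0 = shut, flush with the rim, grows as its near edge is pushed in, to 1.4 rad; a weak spring (under 1 N at the near edge) shuts it again. Over a tin it comes to a hard stop at about 0.15 rad (press slowly, some 15 mm/s), over an empty compartment it opens to the end.
- cell_1 (a point): centre of the inner floor of the compartment in the near row, middle (left = +y). z: the compartment's axis, out of the mouth (30 degrees from vertical, toward the robot); x: up the slope; y: across, to the left. 56 x 56 mm inside, spaced 62 mm; rim and flap top lie 57 mm above this floor along z; a shaker standing in it sticks out 33 mm.
- flap_1 (a joint): dust flap over cell_1: 54 mm long, 3 mm thick, hinged at the mouth's far (uphill) edge; 0 = shut, flush with the rim, grows as its near edge is pushed in, to 1.4 rad; a weak spring (under 1 N at the near edge) shuts it again. Over a tin it comes to a hard stop at about 0.15 rad (press slowly, some 15 mm/s), over an empty compartment it opens to the end.
- cell_2 (a point): centre of the inner floor of the compartment in the near row, right (left = +y). z: the compartment's axis, out of the mouth (30 degrees from vertical, toward the robot); x: up the slope; y: across, to the left. 56 x 56 mm inside, spaced 62 mm; rim and flap top lie 57 mm above this floor along z; a shaker standing in it sticks out 33 mm.
- flap_2 (a joint): dust flap over cell_2: 54 mm long, 3 mm thick, hinged at the mouth's far (uphill) edge; 0 = shut, flush with the rim, grows as its near edge is pushed in, to 1.4 rad; a weak spring (under 1 N at the near edge) shuts it again. Over a tin it comes to a hard stop at about 0.15 rad (press slowly, some 15 mm/s), over an empty compartment it opens to the end.
- cell_3 (a point): centre of the inner floor of the compartment in the far row, left (left = +y). z: the compartment's axis, out of the mouth (30 degrees from vertical, toward the robot); x: up the slope; y: across, to the left. 56 x 56 mm inside, spaced 62 mm; rim and flap top lie 57 mm above this floor along z; a shaker standing in it sticks out 33 mm.
- flap_3 (a joint): dust flap over cell_3: 54 mm long, 3 mm thick, hinged at the mouth's far (uphill) edge; 0 = shut, flush with the rim, grows as its near edge is pushed in, to 1.4 rad; a weak spring (under 1 N at the near edge) shuts it again. Over a tin it comes to a hard stop at about 0.15 rad (press slowly, some 15 mm/s), over an empty compartment it opens to the end.
- cell_4 (a point): centre of the inner floor of the compartment in the far row, middle (left = +y). z: the compartment's axis, out of the mouth (30 degrees from vertical, toward the robot); x: up the slope; y: across, to the left. 56 x 56 mm inside, spaced 62 mm; rim and flap top lie 57 mm above this floor along z; a shaker standing in it sticks out 33 mm.
- flap_4 (a joint): dust flap over cell_4: 54 mm long, 3 mm thick, hinged at the mouth's far (uphill) edge; 0 = shut, flush with the rim, grows as its near edge is pushed in, to 1.4 rad; a weak spring (under 1 N at the near edge) shuts it again. Over a tin it comes to a hard stop at about 0.15 rad (press slowly, some 15 mm/s), over an empty compartment it opens to the end.
- cell_5 (a point): centre of the inner floor of the compartment in the far row, right (left = +y). z: the compartment's axis, out of the mouth (30 degrees from vertical, toward the robot); x: up the slope; y: across, to the left. 56 x 56 mm inside, spaced 62 mm; rim and flap top lie 57 mm above this floor along z; a shaker standing in it sticks out 33 mm.
- flap_5 (a joint): dust flap over cell_5: 54 mm long, 3 mm thick, hinged at the mouth's far (uphill) edge; 0 = shut, flush with the rim, grows as its near edge is pushed in, to 1.4 rad; a weak spring (under 1 N at the near edge) shuts it again. Over a tin it comes to a hard stop at about 0.15 rad (press slowly, some 15 mm/s), over an empty compartment it opens to the end.
Not all that is in view belongs to the job. Leave any pink or purple look-alike of the shaker alone. There is more than one size of the caddy; the job needs the larger.

How it is judged (in metres and radians):
On the way:
1. a flap of an empty compartment is pushed well open (over 0.5 rad) by the fingers while the shaker still stands where it was (within 30 mm) (value of joint any of flap_0, flap_1, flap_2, flap_3, flap_4, flap_5 above 0.5 rad and distance of shaker from where it was at the start of the episode below 0.03 m), for 0.05 s.
At the end, for the whole second after the job is handed in: The shaker stands in one compartment, cap outward, the centre of its underside within 16 mm of that compartment's floor centre, at rest and released ((distance between shaker and cell_0 below 0.016 m or distance between shaker and cell_1 below 0.016 m or distance between shaker and cell_2 below 0.016 m or distance between shaker and cell_3 below 0.016 m or distance between shaker and cell_4 below 0.016 m or distance between shaker and cell_5 below 0.016 m) and angle between shaker's own z axis and vertical below 0.85 rad and linear speed of shaker below 0.02 m/s); the robot touches nothing.
It fails at once if the pepper mill is knocked over (tilted more than 0.5 rad) (angle between pepper_mill's own z axis and vertical above 0.5 rad).
It fails at once if the caddy or a flap is pressed harder than 100 N by the fingers (contact force between the fingers and caddy above 100 N).
It also fails if it takes over 72 s, if anything falls off the work surface, if the arm or the gripper's body presses on something with over 40 N, if the wrist force passes 120 N, or if a joint passes its speed limit or range.

## Robot

A 7-joint arm with a two-finger parallel gripper is mounted at the origin on a cart in front of the work surface, level with it; the furniture and walls round the work are solid. World frame = base frame: x ahead of the robot, y to its left, z up, the work surface at z = 0. Lengths are in m, angles in degrees, forces in N, time in s.
With the tool pointing down it reaches from about 0.35 to 0.775 m from the base axis. Payload 3.1 kg.
Tool frame: the origin (TCP) lies on the centre line of the jaws, within the pads' length; the fingertips stand 17 mm ahead of it and the grasp point (between the pads) lies 2 mm behind it (robot.tip_reach is the distance from the TCP to the fingertips, in m); z points along the fingers, y is the line along which they close (so a half turn about z gives the same grasp; the last joint's range is limited). The gripper opens to 85 mm and grips with 20 to 120 N. Pads are 22 mm wide; open, the fingers measure 114 mm over their backs; the gripper's body (76 mm by 85 mm) begins 54 mm behind the grasp point. The pads swing forward as they close: fully open they stand 13 mm farther back than shut.
Start: joints at [-76.415, 17.813, 0.802, 86.603, -0.252, 75.585, -1.558], TCP at [0.151, 0.529, 0.248] pointing down, gripper open.
Joint ranges: [-154.91, 154.91], [-16.99, 109.72], [-72.82, 74.43], [7.12, 147.25], [-82.49, 262.49], [11.32, 116.49], [-174.64, 174.64]. Speed limits (degrees/s): [159.86, 159.86, 180, 180, 180, 180, 180].

## Interface

Orientations are given as [roll, pitch, yaw] about the fixed x, y, z axes, in that order (R = Rz(yaw) Ry(pitch) Rx(roll)).
In Python, from station import robot, fingers, vision, workorder, recognise gives the robot as it stands. Calls block until the motion is done:
- robot.move_to(position, orientation): joint-space move of the TCP to a pose.
- robot.line_to(position, orientation=None, velocity=0.15, f_stop=None): straight line of the TCP; orientation=None keeps the orientation; velocity is the mean speed in m/s. With f_stop (N) it stops when the force on the tool has changed by that much, and returns True; else False.
- robot.move_j(angles): joint-space move.
- fingers.gripper_to(opening, force=None): opening from 0.0 (shut) to 1.0 (fully open); force is the grip in N (None keeps the last); returns when the fingers have stopped.
- robot.pause(seconds).
- robot.inverse_kinematics(position, orientation): joint angles nearest the present ones, or None.
- vision.grab_frame(name): name is "scene" or "top" or "wrist"; returns the picture (400x640x3 uint8, red, green, blue); there is no depth.
- vision.calibration(name): a dict with "mtx" (3x3 intrinsics, pixels), "extrinsics" (4x4, takes a point from world to camera coordinates); the wrist camera has in their place "T_tool_cam" (4x4, takes a point from camera to tool coordinates, whose origin is the TCP and whose axes are the flange's). Camera axes: x right, y up, looking along -z (the intrinsics and any distortion apply to the point x, -y, -z); pixel columns grow to the right and rows downward; lengths in m; the calibration is good to about 2 mm. A picture is of the moment at which its call begins: read the wrist's pose just before it. calibration takes no time and is no camera call.
A pose or a line that the arm cannot do raises robot.PlanningError and nothing moves.
- workorder.close_job(): hands the job in; it is judged then, once.
Trained networks look in the newest picture that a camera, given by its name, has taken for a name from the list of things; names that differ only in an ending like _2 or _b are one class to them, and where a whole thing is asked for, a point or a joint stands for the part that bears it (a point fixed in the world has none). Each returns a list of dicts, best first, with "p" (0 to 1); they miss things now and then, are a little off and sometimes report something else, mostly with a low value. They report only what shows in the picture. A call takes as long as a camera call. They do not tell look-alikes from the thing itself.
- recognise(label, camera): "rect" ([centre column, centre row, width, height] in pixels, round what is visible of it).
Readings, each from a call of its own:
- robot.current_time_s(): time.
- robot.current_joint_positions(): joint angles.
- robot.current_dq(): joint speeds.
- robot.current_joint_torque(): joint torques, N m.
- robot.current_tool_pos(): TCP position.
- robot.current_eef_rot(): TCP orientation.
- robot.current_contact_force(): force on the tool from outside, world axes, zero at the start.
- robot.current_torque(): the same for the moment, N m.
- robot.current_finger_gap(): opening from 0.0 (shut) to 1.0 (fully open).
- robot.current_gripper_force(): force on a finger pad.
Only numpy, scipy, OpenCV 4.12 (cv2) and the standard library are available. Lean on these libraries where they do the work, as an engineer would, in place of code of your own. Each camera call takes 0.05 s, during which the arm holds its last target. There are 200 camera calls.

## Working session

There is one attempt and no reset: what is moved stays moved. The work goes in short steps, each a Python script; the robot and the scene stay as the last script left them, time stands still between calls to the robot, and variables do not carry over. Pictures are saved under pics/ and viewed, at most 10 in all, crops included, and the job is handed in when it is done.

```bash
mkdir -p pics; ls; python3 - <<'E'
from station import robot, fingers, vision, workorder, recognise
import cv2,numpy as np
for n in ["scene","top"]:
    im=vision.grab_frame(n); cv2.imwrite(f"pics/{n}0.png",im[:,:,::-1])
    c=vision.calibration(n); print(n,{k:np.round(v,4).tolist() if not isinstance(v,str) else v for k,v in c.items()})
    for l in ["shaker","caddy","pepper_mill"]+["flap_%d"%0]:
        print(l,[(round(d["p"],2),np.round(d["rect"]).tolist()) for d in recognise(l,n)])
print(vision.calibration("wrist"))
print(robot.current_eef_rot(),robot.current_time_s())
E
```

```text
pics
scene {'mtx': [[489.7266, 0.0, 319.7181], [0.0, 489.7266, 202.7932], [0.0, 0.0, 1.0]], 'extrinsics': [[0.6925, -0.721, 0.026, -0.4612], [0.3567, 0.3735, 0.8563, -0.2493], [-0.6271, -0.5837, 0.5158, -0.9258], [0.0, 0.0, 0.0, 1.0]]}
shaker [(0.77, [371.0, 279.0, 20.0, 35.0]), (0.72, [353.0, 252.0, 22.0, 34.0]), (0.56, [323.0, 271.0, 20.0, 44.0]), (0.54, [244.0, 182.0, 24.0, 18.0])]
caddy [(0.92, [272.0, 189.0, 88.0, 74.0]), (0.67, [358.0, 217.0, 66.0, 52.0]), (0.56, [271.0, 191.0, 92.0, 68.0]), (0.36, [261.0, 189.0, 26.0, 22.0])]
pepper_mill [(0.64, [415.0, 233.0, 30.0, 68.0]), (0.54, [280.0, 198.0, 31.0, 21.0])]
flap_0 [(0.86, [279.0, 197.0, 27.0, 23.0]), (0.78, [277.0, 173.0, 25.0, 20.0]), (0.72, [350.0, 215.0, 20.0, 18.0]), (0.7, [293.0, 182.0, 24.0, 22.0]), (0.69, [256.0, 166.0, 20.0, 14.0]), (0.66, [260.0, 191.0, 23.0, 26.0]), (0.66, [361.0, 204.0, 16.0, 12.0]), (0.64, [271.0, 192.0, 92.0, 76.0]), (0.59, [347.0, 196.0, 21.0, 15.0]), (0.54, [244.0, 182.0, 24.0, 26.0]), (0.49, [339.0, 209.0, 18.0, 15.0]), (0.49, [376.0, 211.0, 20.0, 16.0])]
top {'mtx': [[388.4911, 0.0, 323.0445
[... 750 characters left out ...]
79.0, 16.0, 15.0]), (0.64, [231.0, 175.0, 24.0, 26.0]), (0.52, [335.0, 174.0, 14.0, 18.0]), (0.48, [374.0, 165.0, 19.0, 17.0])]
{'mtx': array([[304.21167963,   0.        , 323.64479933],
       [  0.        , 304.21167963, 203.42613898],
       [  0.        ,   0.        ,   1.        ]]), 'T_tool_cam': array([[-6.85143814e-04,  9.66201279e-01,  2.57787933e-01,
         6.53594665e-02],
       [ 9.99999669e-01,  5.49100828e-04,  5.99724213e-04,
        -9.86595519e-04],
       [ 4.37902735e-04,  2.57788258e-01, -9.66201336e-01,
        -1.25608099e-01],
       [ 0.00000000e+00,  0.00000000e+00,  0.00000000e+00,
         1.00000000e+00]])}
[-1.79996274e+02  8.23725089e-04  1.64030777e+02] 0.5
```

```bash
python3 - <<'E'
import cv2
a=cv2.imread("pics/scene0.png")[120:340,200:480];b=cv2.imread("pics/top0.png")[120:310,180:480]
cv2.imwrite("pics/c1.png",cv2.resize(a,None,fx=2.7,fy=2.7,interpolation=cv2.INTER_CUBIC));cv2.imwrite("pics/c2.png",cv2.resize(b,None,fx=2.6,fy=2.6,interpolation=cv2.INTER_CUBIC))
E
```

```text
(no output)
```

View pics/c1.png

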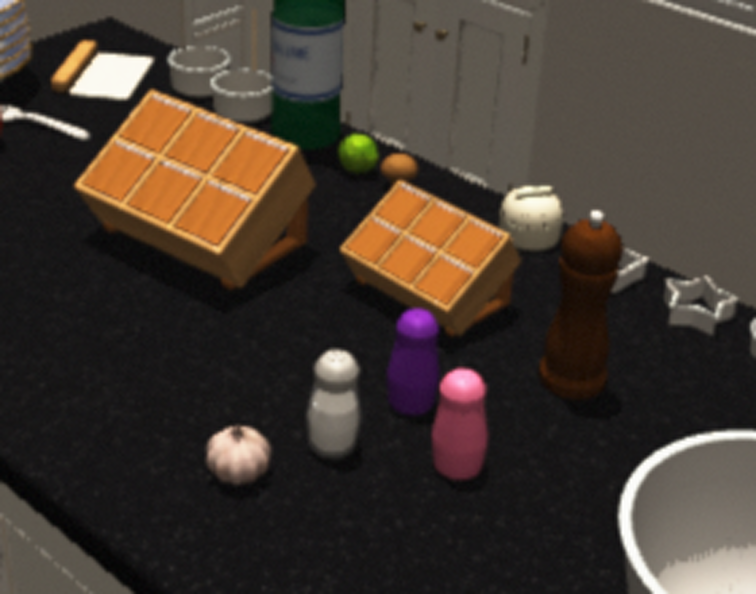

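View pics/c2.png

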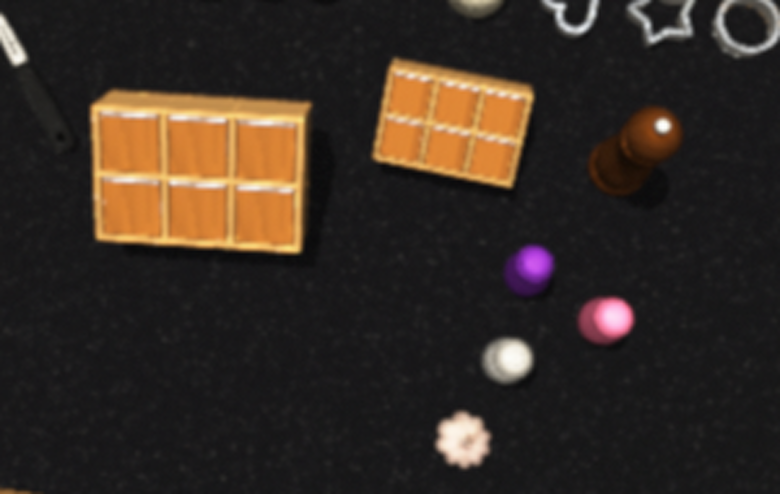

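The larger caddy is on the left: its rim corners in c2 are (98,240), (300,252), (305,118), (97,108). The glass shaker is at c2 (508,360), behind the garlic, with the purple and pink look-alikes next to it. I'll fit the poses from both views.

```bash
cat > h.py <<'E'
from station import robot, fingers, vision, workorder, recognise
import cv2,numpy as np
from scipy.optimize import least_squares
from scipy.spatial.transform import Rotation as Rn
def proj(cam,P,ext=None):
    c=vision.calibration(cam); E=c["extrinsics"] if ext is None else ext
    q=np.atleast_2d(P)@E[:3,:3].T+E[:3,3]; q=q*[1,-1,-1]
    u=q@c["mtx"].T; return u[:,:2]/u[:,2:]
def wext():
    T=np.eye(4);T[:3,:3]=Rn.from_euler("xyz",robot.current_eef_rot(),degrees=True).as_matrix();T[:3,3]=robot.current_tool_pos()
    return np.linalg.inv(T@vision.calibration("wrist")["T_tool_cam"])
def frame(yaw):  # tray axes as columns
    return Rn.from_euler("z",yaw).as_matrix()@Rn.from_euler("y",-np.pi/6).as_matrix()
FL=np.array([[r,y,0] for r in(-.031,.031) for y in(.062,0,-.062)])
CO=np.array([[-.065,.096,0],[-.065,-.096,0],[.065,-.096,0],[.065,.096,0]])
E
python3 - <<'E'
from h import *
co={"top":np.array([[98,240],[300,252],[305,118],[97,108]])/2.6+[180,120],"scene":np.array([[77,185],[222,252],[300,155],[152,92]])/2.7+[200,120]}
fl={"scene":[[244,182],[260,191],[279,197],[256,166],[277,173],[293,182]],"top":[[231,201],[257,201],[280,203],[231,175],[256,179],[np.nan]*2]}
def res(p):
    M=frame(p[3]);o=[]
    for c in co:
        o.append(proj(c,p[:3]+CO@M.T)-co[c]); o.append(proj(c,p[:3]+FL@M.T)-fl[c])
    return np.nan_to_num(np.concatenate(o)).ravel()
s=least_squares(res,[.6,.2,.1,0],loss="soft_l1"); print(s.x,np.round(res(s.x).reshape(-1,2),1).tolist())
def r2(p,a,b,h): return np.r_[proj("top",[*p,h])[0]-a, proj("scene",[*p,h])[0]-b]
for n,a,b,h in [("shaker",[377,258],[323,271],.045),("mill",[425,179],[415,233],.085)]:
    q=least_squares(r2,[.5,0],args=(a,b,h));print(n,q.x,q.fun)
E
```

```text
[0.54826071 0.07654575 0.09204905 0.10317478] [[-0.1, -0.1], [0.8, 0.3], [0.7, -0.3], [-1.4, -1.5], [0.2, -1.1], [-0.1, 0.5], [2.5, 0.1], [-0.3, 0.0], [0.9, -2.4], [0.0, 0.0], [-1.7, 0.7], [-1.1, 1.1], [-0.6, -2.9], [-0.5, -1.0], [-0.4, 1.6], [0.8, 0.2], [-0.2, 2.1], [1.5, 0.0], [-2.3, 0.1], [-0.2, -1.5]]
shaker [ 0.43544917 -0.23261302] [-0.48534508  1.34989437  1.05060964 -1.19016062]
mill [ 0.64096925 -0.31715353] [ 0.35118163  0.25561398 -0.11689991 -0.65306344]
```

```bash
cat >> h.py <<'E'
def toolrpy(M):  # tool z=-tray z, tool x=-tray x
    return Rn.from_matrix(np.c_[-M[:,0],M[:,1],-M[:,2]]).as_euler("xyz",degrees=True)
E
python3 - <<'E'
from h import *
R0=np.array([.548,.0765,.092]);M=frame(.103)
rpy=toolrpy(M);print(rpy)
fingers.gripper_to(0.0)
robot.move_to(R0+M@[-.03,0,.16],rpy)
E_=wext();np.save("wext.npy",E_)
im=vision.grab_frame("wrist");cv2.imwrite("pics/w1.png",im[:,:,::-1])
print(robot.current_tool_pos(),robot.current_joint_positions(),robot.current_time_s())
print([(round(d["p"],2),np.round(d["rect"]).tolist()) for d in recognise("flap_0","wrist")])
print(np.round(proj("wrist",R0+FL@M.T,E_)).tolist(),np.round(proj("wrist",R0+CO@M.T,E_)).tolist())
E
```

```text
[-180.           30.         -174.09853471]
[0.44306212 0.06656451 0.21608538] [-55.0592172  -16.5102125   33.84835585 130.6256048   27.69740414
  36.4704816   57.47676897] 3.2917
[(0.96, [174.0, 263.0, 34.0, 34.0]), (0.95, [267.0, 250.0, 54.0, 52.0]), (0.87, [98.0, 223.0, 37.0, 34.0]), (0.86, [264.0, 191.0, 56.0, 57.0]), (0.76, [138.0, 226.0, 30.0, 34.0]), (0.75, [329.0, 190.0, 57.0, 59.0]), (0.73, [138.0, 260.0, 35.0, 29.0]), (0.71, [329.0, 236.0, 51.0, 28.0]), (0.67, [394.0, 189.0, 62.0, 60.0]), (0.6, [100.0, 259.0, 36.0, 29.0]), (0.58, [176.0, 230.0, 35.0, 32.0]), (0.56, [388.0, 249.0, 52.0, 50.0])]
[[388.0, 191.0], [324.0, 191.0], [259.0, 191.0], [385.0, 250.0], [324.0, 250.0], [263.0, 250.0]] [[427.0, 155.0], [221.0, 155.0], [232.0, 280.0], [416.0, 281.0]]
```

View pics/w1.png

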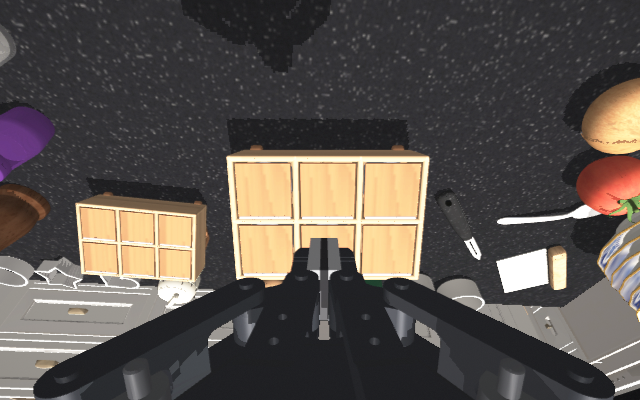

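The wrist view confirms the fit to about 5 mm. Near flaps are at about (394,189), (329,190), (264,191). I'll refine with these, then press the near row.

```bash
python3 - <<'E'
from h import *
co={"top":np.array([[98,240],[300,252],[305,118],[97,108]])/2.6+[180,120],"scene":np.array([[77,185],[222,252],[300,155],[152,92]])/2.7+[200,120]}
fl={"scene":[[244,182],[260,191],[279,197],[256,166],[277,173],[293,182]],"top":[[231,201],[257,201],[280,203],[231,175],[256,179],[np.nan]*2]}
W=np.load("wext.npy");wf=np.array([[394,189],[329,190],[264,191],[388,249],[np.nan]*2,[267,250]])
def res(p):
    M=frame(p[3]);o=[]
    for c in co:
        o.append(proj(c,p[:3]+CO@M.T)-co[c]); o.append(proj(c,p[:3]+FL@M.T)-fl[c])
    o.append(proj("wrist",p[:3]+FL@M.T,W)-wf)
    return np.nan_to_num(np.concatenate(o)).ravel()
s=least_squares(res,[.548,.0765,.092,.103],loss="soft_l1");p=s.x;print(p,np.round(res(p)[-12:],1));np.save("caddy.npy",p)
M=frame(p[3]);rpy=toolrpy(M);R0=p[:3];tr=robot.tip_reach
for k in (1,0,2):
    c=FL[k]+[-.013,0,0]
    P=lambda h:R0+M@(c+[0,0,h+tr])
    robot.line_to(P(.02),rpy,velocity=.15)
    hit=robot.line_to(P(.004),velocity=.06,f_stop=6)
    if not hit: hit=robot.line_to(P(-.026),velocity=.018,f_stop=6)
    d=M.T@(robot.current_tool_pos()-R0)-[0,0,tr]
    print(k,hit,np.round(d,4),np.round(robot.current_contact_force(),1),robot.current_time_s())
    if not hit:
        vision.grab_frame("scene");im=vision.grab_frame("wrist");cv2.imwrite("pics/w2.png",im[:,:,::-1])
    robot.line_to(P(.03),velocity=.1)
    if not hit: break
E
```

```text
[0.54924524 0.08002324 0.08947206 0.1096193 ] [-3.2  0.9 -2.   0.1 -0.7 -0.6 -0.3  0.1  0.   0.  -0.3 -0.5]Traceback (most recent call last):
  File "<stdin>", line 16, in <module>
station.PlanningError: the arm cannot follow that straight line within its joint ranges
```

```bash
python3 - <<'E'
from h import *
p=np.load("caddy.npy");M=frame(p[3]);R0=p[:3]
for flip in (0,1):
  for tilt in (30,22,15,0):
    B=Rn.from_euler("z",p[3]).as_matrix()@Rn.from_euler("y",-np.radians(tilt)).as_matrix()
    s=1 if flip else -1
    rpy=Rn.from_matrix(np.c_[s*B[:,0],-s*B[:,1],-B[:,2]]).as_euler("xyz",degrees=True)
    for k in range(6):
        r=[]
        for h in (.018,.035,.055,.09):
            q=robot.inverse_kinematics(R0+M@(FL[k]+[-.005,0,0])+B[:,2]*h,rpy)
            r.append(None if q is None else np.round(q).astype(int)[[0,1,5,6]].tolist())
        print(flip,tilt,k,r)
E
```

```text
0 30 0 [[-23, 11, 12, 37], [-54, 9, 12, 62], [-58, 5, 16, 58], [-58, -2, 23, 50]]
0 30 1 [[15, 12, 13, 39], [-13, 7, 11, 69], [-59, 4, 14, 88], [-60, -4, 21, 67]]
0 30 2 [[-29, 11, 11, 137], [-39, 8, 14, 132], [-67, 8, 18, 134], [-67, -7, 20, 83]]
0 30 3 [[-40, 13, 16, 72], [-46, 11, 18, 73], [-53, 8, 21, 73], [-60, 3, 26, 66]]
0 30 4 [[-25, 12, 15, 87], [-35, 10, 18, 92], [-51, 8, 20, 94], [-62, 1, 25, 83]]
0 30 5 [[-18, 12, 16, 113], [-31, 10, 19, 117], [-55, 10, 23, 124], [-70, 2, 25, 106]]
0 22 0 [[-45, 14, 22, 81], [-51, 12, 25, 81], [-57, 9, 28, 79], [-63, 3, 33, 72]]
0 22 1 [[-36, 13, 22, 96], [-48, 11, 25, 100], [-58, 9, 27, 98], [-65, 2, 32, 86]]
0 22 2 [[-32, 13, 24, 117], [-50, 14, 28, 124], [-63, 14, 32, 126], [-69, 3, 33, 105]]
0 22 3 [[-45, 16, 29, 87], [-49, 15, 31, 87], [-54, 13, 34, 86], [-62, 9, 38, 82]]
0 22 4 [[-37, 16, 29, 99], [-42, 14, 31, 99], [-50, 12, 34, 100], [-62, 9, 38, 97]]
0 22 5 [[-28, 16, 30, 111], [-31, 14, 32, 110], [-47, 14, 36, 115], [-64, 13, 41, 117]]
0 15 0 [[-48, 17, 34, 90], [-53, 16, 36, 90], [-58, 14, 39, 89], [-64, 10, 43, 85]]
0 15 1 [[-
[... 2345 characters left out ...]
]]
1 15 4 [[-33, 19, 40, -83], [-33, 17, 42, -85], [-32, 15, 44, -86], [-32, 11, 48, -89]]
1 15 5 [[-28, 19, 41, -72], [-28, 18, 42, -73], [-28, 15, 44, -76], [-27, 12, 49, -79]]
1 0 0 [[-31, 24, 54, -93], [-31, 23, 56, -93], [-31, 22, 59, -94], [-31, 20, 64, -95]]
1 0 1 [[-26, 24, 54, -85], [-26, 23, 56, -86], [-26, 21, 59, -86], [-26, 19, 63, -87]]
1 0 2 [[-21, 24, 54, -77], [-21, 23, 56, -78], [-22, 22, 59, -78], [-22, 20, 63, -79]]
1 0 3 [[-32, 28, 62, -90], [-32, 27, 64, -91], [-32, 26, 66, -91], [-32, 24, 70, -92]]
1 0 4 [[-28, 28, 62, -83], [-28, 27, 64, -83], [-28, 26, 66, -84], [-28, 24, 70, -85]]
1 0 5 [[-24, 29, 62, -75], [-24, 28, 64, -75], [-24, 27, 66, -76], [-24, 25, 71, -77]]
```

```bash
cat >> h.py <<'E'
p=np.load("caddy.npy");M=frame(p[3]);R0=p[:3];tr=robot.tip_reach
def axes(tilt): return Rn.from_euler("z",p[3]).as_matrix()@Rn.from_euler("y",-np.radians(tilt)).as_matrix()
def rpyf(tilt):  # tool x uphill
    B=axes(tilt);return Rn.from_matrix(np.c_[B[:,0],-B[:,1],-B[:,2]]).as_euler("xyz",degrees=True)
E
python3 - <<'E'
from h import *
T=22;B=axes(T);rpy=rpyf(T)
first=True
for k in (4,3,5):
    c=FL[k]+[-.013,0,0]
    P=lambda h:R0+M@(c+[0,0,h])+B[:,2]*tr
    if first: robot.move_to(P(.10),rpy);first=False
    robot.line_to(P(.02),rpy,velocity=.15)
    hit=robot.line_to(P(.005),velocity=.06,f_stop=6)
    if not hit: hit=robot.line_to(P(-.028),velocity=.018,f_stop=6)
    d=M.T@(robot.current_tool_pos()-B[:,2]*tr-R0)
    print(k,hit,np.round(d,4),np.round(robot.current_contact_force(),1),robot.current_time_s())
    if not hit:
        vision.grab_frame("wrist"); im=vision.grab_frame("wrist");cv2.imwrite("pics/w2.png",im[:,:,::-1])
    robot.line_to(P(.03),velocity=.1)
    if not hit: break
print(robot.current_joint_positions())
E
```

```text
4 True [ 0.0183  0.0001 -0.002 ] [-3.5  0.2  5.3] 7.4417
3 False [ 0.018   0.062  -0.0279] [-0.9  0.8  0.3] 10.8667
[ -36.41607834   11.32319238   19.12934379  116.32906334    1.52098495
   31.42384523 -103.19408698]
```

View pics/w2.png

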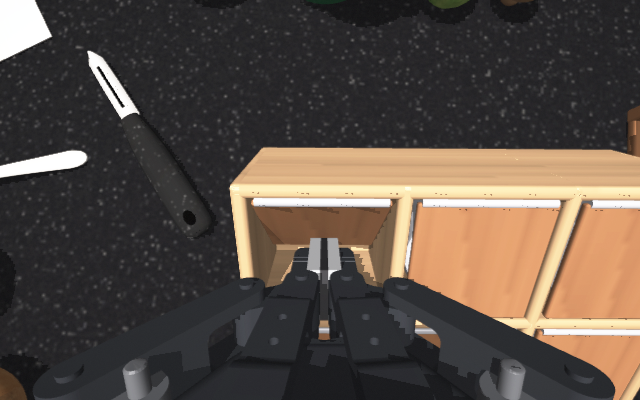

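Flap 3 (far left) swung fully open: the finger is centred at column 324, between walls at about 248 and 397. Now I'll check the shaker from near and grasp it.

```bash
python3 - <<'E'
from h import *
fingers.gripper_to(0.78,force=30)
S=np.array([.4354,-.2326]);yaw=np.degrees(p[3])*0-15  # tool x ahead
rpy=[180,0,0.]
robot.line_to(robot.current_tool_pos()+np.array([0,0,.09]),velocity=.2)
# look first from robot-side offset so the fingers don't hide it
V=[S[0]-.045,S[1],.21]
robot.move_to(V,rpy)
W=wext();im=vision.grab_frame("wrist");cv2.imwrite("pics/w3.png",im[:,:,::-1])
print([(round(d["p"],2),np.round(d["rect"]).tolist()) for d in recognise("shaker","wrist")])
print(proj("wrist",[[*S,.09],[*S,0],[*S,.074]],W).round(),robot.current_time_s(),robot.current_joint_positions().round() if hasattr(robot.current_joint_positions(),'round') else 0)
np.save("w3.npy",W)
E
```

```text
[(0.82, [417.0, 82.0, 64.0, 55.0]), (0.61, [320.0, 142.0, 51.0, 44.0])]
[[324. 148.]
 [324. 141.]
 [324. 147.]] 14.5333 [ -8.   9.  41. 105.  -7.  68. -54.]
```

View pics/w3.png

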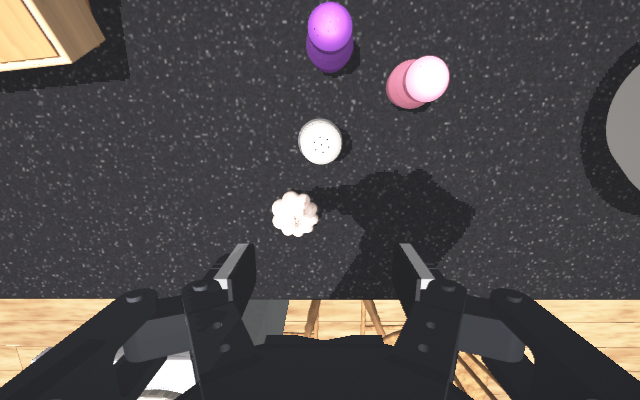

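```bash
python3 - <<'E'
from h import *
T=22;B=axes(T);rot=Rn.from_euler("xyz",rpyf(T),degrees=True).as_matrix()
X=np.eye(4);X[:3,:3]=rot;X[:3,3]=R0+M@[.018,.062,-.0279]+B[:,2]*tr
W=np.linalg.inv(X@vision.calibration("wrist")["T_tool_cam"])
pts=np.array([[.065,.096,0],[.059,.090,0],[.059,.034,0],[.059,.028,0],[.059,-.028,0],[.003,.034,0],[.003,.028,0]])
print(proj("wrist",R0+pts@M.T,W).round(1).tolist())
W3=np.load("w3.npy")
s=least_squares(lambda q:proj("wrist",[*q,.09],W3)[0]-[321,142],[.44,-.23]).x;print(s);np.save("S.npy",s)
E
```

```text
[[227.5, 185.0], [245.7, 200.3], [396.7, 200.2], [412.9, 200.2], [563.9, 200.0], [384.9, 317.1], [398.5, 317.1]]
[ 0.44039493 -0.22995134]
```

```bash
python3 - <<'E'
import cv2
a=cv2.imread("pics/w2.png")[140:340,220:440];cv2.imwrite("pics/c4.png",cv2.resize(a,None,fx=3,fy=3,interpolation=cv2.INTER_CUBIC))
E
```

```text
(no output)
```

View pics/c4.png

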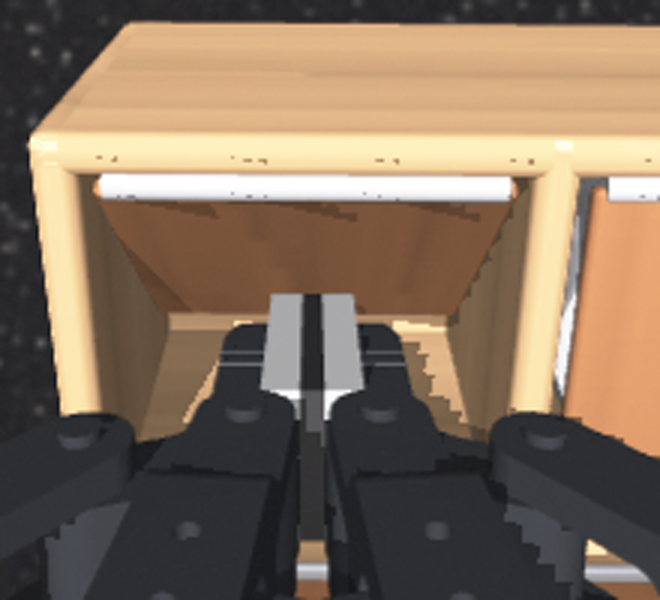

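Predicted rim points match the picture within about 2 px (corner at (230,184), hinge at row 198), which is roughly 1 mm. Grasping now.

```bash
python3 - <<'E'
from h import *
S=np.load("S.npy");g=.073
robot.move_to([*S,.15],[180,0,0])
hit=robot.line_to([*S,g],velocity=.12,f_stop=8);print(hit,robot.current_tool_pos())
fingers.gripper_to(0.0,force=45)
print("gap",robot.current_finger_gap(),robot.current_gripper_force())
robot.line_to([*S,.20],velocity=.12)
print(robot.current_finger_gap(),robot.current_gripper_force(),robot.current_contact_force(),robot.current_time_s())
B=M;c=FL[3]+[-.003,0,0];rpy=rpyf(30)
robot.move_to(R0+M@(c+[0,0,.025+g]),rpy)
im=vision.grab_frame("wrist");cv2.imwrite("pics/w5.png",im[:,:,::-1])
im=vision.grab_frame("scene");cv2.imwrite("pics/s5.png",cv2.resize(im[130:300,200:400,::-1],None,fx=3,fy=3))
print(robot.current_tool_pos(),robot.current_joint_positions(),robot.current_finger_gap(),robot.current_time_s())
E
```

```text
False [ 0.44098933 -0.23057113  0.0740034 ]
gap 0.37581429115669873 43.35236848506611
0.37706367005847335 43.280009740719834 [ 0.32806172 -0.56785316 -1.04277631] 17.35
[0.51848315 0.13720963 0.18835153] [ -46.04989426    1.61060353   25.06963138  122.45858455   14.74680744
   27.76525814 -116.40139316] 0.3768636441483629 18.8583
```

View pics/s5.png

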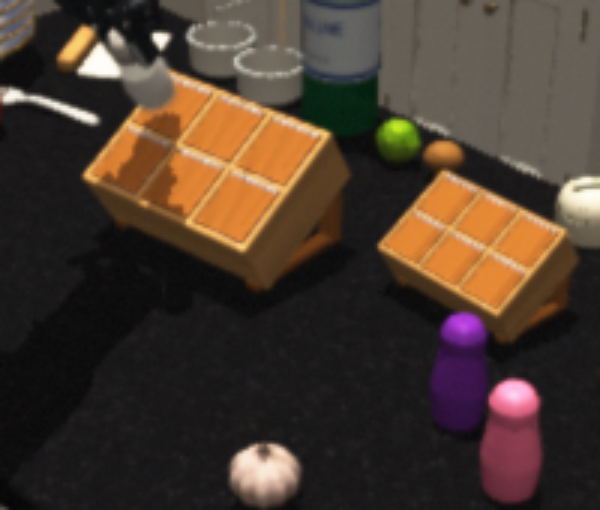

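```bash
python3 - <<'E'
from h import *
c=FL[3]+[-.003,0,0];rpy=rpyf(30)
P=lambda h:R0+M@(c+[0,0,h])
h=robot.line_to(P(.068),rpy,velocity=.05,f_stop=10)
if not h: h=robot.line_to(P(.020),velocity=.025,f_stop=15)
print(h,np.round(M.T@(robot.current_tool_pos()-R0)-c,4),np.round(M.T@robot.current_contact_force(),1),robot.current_finger_gap(),robot.current_time_s())
im=vision.grab_frame("wrist");cv2.imwrite("pics/w6.png",im[:,:,::-1])
E
```

```text
False [0.0001 0.     0.0201] [ 0.3 -0.5 -1. ] 0.374791572932083 21.675
```

View pics/w6.png

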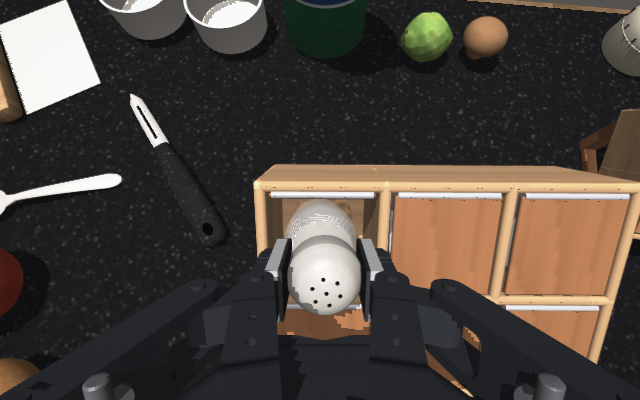

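The shaker is inside the open cell, with its cap at (325,285) between the pads. I'll lower it to contact, release, and press the cap down.

```bash
python3 - <<'E'
from h import *
c=FL[3]+[-.003,0,0];rpy=rpyf(30)
P=lambda h:R0+M@(c+[0,0,h])
h=robot.line_to(P(.012),rpy,velocity=.012,f_stop=6)
print(h,np.round(M.T@(robot.current_tool_pos()-R0)-c,4),np.round(M.T@robot.current_contact_force(),1))
fingers.gripper_to(0.6)
robot.pause(.3)
robot.line_to(P(.09),velocity=.12)
im=vision.grab_frame("wrist");cv2.imwrite("pics/w7.png",im[:,:,::-1])
fingers.gripper_to(0.0)
# cap top expected at about 33 mm above the rim
h=robot.line_to(P(.033+tr+.006),velocity=.08,f_stop=5)
if not h: h=robot.line_to(P(.033+tr-.002),velocity=.015,f_stop=8)
print(h,np.round(M.T@(robot.current_tool_pos()-R0)-c-[0,0,tr],4),np.round(M.T@robot.current_contact_force(),1))
robot.line_to(P(.13),velocity=.15)
W=wext();im=vision.grab_frame("wrist");cv2.imwrite("pics/w8.png",im[:,:,::-1])
print(proj("wrist",R0+M@(c+[0,0,.033]),W),robot.current_time_s())
E
```

```text
True [0.     0.0003 0.0181] [-0.1  0.   4.5]
True [0.0004 0.0003 0.0331] [-0.3 -0.3  7.9]
[[322.27708727 208.81074374]] 25.8
```

View pics/w8.png

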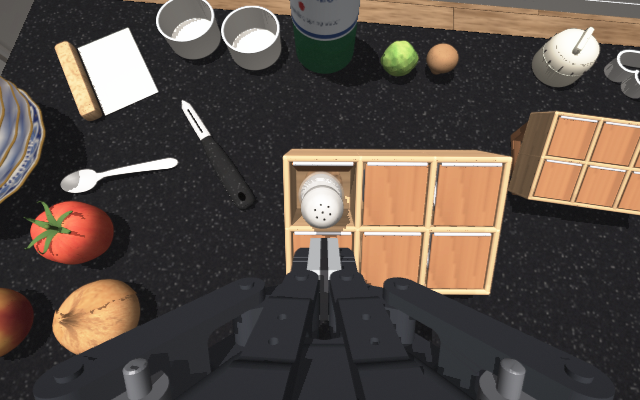

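The shaker stands in the cell with its cap at (323,205), against a predicted (322,209). The press met the cap 33.1 mm above the rim, so it is fully seated and the gripper is clear.

```bash
python3 -c "
from station import workorder
print(workorder.close_job())"
```

```text
the job is handed in; nothing more can be done
None
```

The salt shaker is standing cap outward, fully down and released in the empty far-left compartment (cell_3), and I've handed the job in at about 26 s of robot time; no verdict came back.

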